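Fetch the lost jar from under the soap stand with the reacher

TASK

A small glass jar has slipped under the slatted soap stand on the folding table. Take the reacher by its grip and trigger, slide it under the stand until the jar is pushed firmly home against the pad between the jaws (it backs against the cross brace), then squeeze the trigger just firmly enough to hold the thin glass without crushing it, and draw the jar out along the table, fully clear of the stand. Let go so that the jaws open and the jar and the reacher are left standing in the open; never touch the jar by hand, tip it or push hard on it, and leave the tin and all the other things where they are.

Things in the scene. Friction and masses are not known exactly. Their poses are not given: they have to be found in the camera images.
- stand: low slatted aluminium soap stand, fixed: 200 deep (x) x 380 wide (y), top at 74 mm; bars across it 8 mm thick at the top, 64 mm free height below, 16 mm square legs. A fixed cross brace (bar along y, 34 mm high) stops what is pushed in, 84 to 104 mm behind the front edge: its place differs, to be felt. Origin on the table under its centre; its +x points inward from the open front
- gap_mouth (a point): middle of the stand's open front edge, on the table, 100 mm before the stand's origin; the gap is open 348 mm wide between the legs
- jar: small amber glass jar, 40 mm diameter, 48 mm high, 150 to 260 g, standing in the gap, in the left or right half, its back 65 to 78 mm behind the front edge; origin at the centre of its underside. Thin glass: at most 12 N from each jaw, at most 16 N push
- tin: flat aluminium tin, 56 mm diameter, 24 mm high, standing in the other half of the gap; leave it; origin at the centre of its underside
- reacher: reacher (pick-up tool), 270 g, 230 mm long, standing on a foot 85 x 50 mm. Origin on the table below the handle; +x along the shaft to the jaws. Fixed upright grip 14 x 26 mm, 90 mm high, back face at x = -21 mm; shaft and head (58 mm wide) lie below 30 mm. It slides on the table. Fingers that close evenly on grip and trigger shift the tool forward by half the trigger's travel
- grip_point (a point): point midway between the back of the fixed grip and the front of the released trigger (49 mm apart along reacher x), 63 mm high: put the TCP here with the fingers closing along the reacher's x, tool down
- throat (a point): centre of the face of the rubber pad between the jaws, 147 mm ahead of the reacher's origin and 13.5 mm high; a jar pushed home has its centre 20 mm ahead of this point
- trigger (a joint): trigger travel in m: 0 released (jaws open) to 0.015 (pulled back to the grip). Upright in front of the fixed grip, 26 mm wide, 38 to 88 mm high. Its spring starts to yield at 9 N and adds 3 N per 10 mm: a grip below 9 N holds the reacher with open jaws. Jaws meet the jar at about 12 mm; then each presses 0.7 N per further N of grip: 18 to 24 N holds it, over 30 N may break it
- jaw_l: left jaw, straight, 38 mm long from its pivot (its tip reaches 32 mm ahead of the pad), 6 mm thick, 20 mm high; origin at its pivot (142, 26, 13.5 mm in the reacher's frame). Released it stands 0.22 rad outward (48 mm free between the jaws at the pad, 62 mm at the tips, 74 mm over all); it swings in 29 rad per m of trigger travel
- jaw_r: right jaw, mirror image of the left one
- pad: rubber pad between the jaws, 36 mm wide, 5 mm thick; origin at its centre, 2.5 mm behind the throat point
- detergent: white bottle, 68 mm diameter, 170 mm high, standing on the stand's rear half; origin at its underside
- softener: white jar, 60 mm diameter, 130 mm high, standing on the stand's rear half; origin at its underside
- scoop: clear plastic measuring cup, 72 mm diameter, 60 mm high, on the table to the left; origin at its underside
- brush: wooden hand brush lying on the table to the right; origin at its underside
- soap: white bar of soap 90 x 60 x 32 mm on the table to the left; origin at its underside
- spray: grey bottle, 60 mm diameter, 160 mm high, on the table to the left; origin at its underside
There are look-alikes about, which are no part of the job. What is shaped like the reacher but red is not meant.

How it is judged (in metres and radians):
On the way, in this order (a step that is already met when the one before it is completed fails the run):
1. the reacher is held and the jar is pressed home against the pad between the jaws, under the stand, with 5 N or more (contact force between pad and jar above 5 N and contact force between the fingers and reacher above 1 N and x of jar in the frame of stand above -0.075 m), for 0.2 s.
2. the trigger is squeezed so that both jaws hold the jar with 2.5 N or more, still under the stand (contact force between each of jaw_l, jaw_r and jar above 2.5 N and contact force between the fingers and reacher above 5 N and x of jar in the frame of stand above -0.075 m), for 0.2 s.
3. the jar, still held by both jaws, is drawn out of the gap (contact force between each of jaw_l, jaw_r and jar above 1 N and x of jar in the frame of stand below -0.125 m), for 0.1 s.
At the end, for the whole second after the job is handed in: The jar stands upright on the table in front of the stand, its centre 20 to 200 mm before the front edge, at rest; the trigger is released (under 3 mm), the jaws press the jar with under 0.5 N, and the reacher stands on its foot at rest (x of jar in the frame of stand between -0.3 and -0.12 m and height (world z) of jar below 0.004 m and angle between each of jar, reacher's own z axis and vertical below 0.1 rad and linear speed of each of jar, reacher below 0.01 m/s and contact force between each of jaw_l, jaw_r and jar below 0.5 N and value of joint trigger below 0.003 m and height (world z) of reacher below 0.006 m); the robot touches nothing.
It fails at once if a jaw squeezes the thin glass jar with more than 12 N (contact force between any of jaw_l, jaw_r and jar above 12 N).
It fails at once if the jar is pushed by the pad, or pressed against the stand, with more than 16 N (contact force between jar and stand above 16 N or contact force between pad and jar above 16 N).
It fails at once if the jar is touched by the hand (contact force between any of the fingers, the arm and jar above 0.3 N).
It fails at once if the jar is tipped or lifted (angle between jar's own z axis and vertical above 0.3 rad or height (world z) of jar above 0.02 m).
It fails at once if a bystander is pushed 20 mm or more (distance of any of tin, detergent, softener, scoop, brush, soap, spray from where it was at the start of the episode above 0.02 m).
It also fails if it takes over 72 s, if anything falls off the work surface, if the arm or the gripper's body presses on something with over 40 N, if the wrist force passes 120 N, or if a joint passes its speed limit or range.

ROBOT

A 7-joint arm with a two-finger parallel gripper is mounted at the origin on the work surface. World frame = base frame: x ahead of the robot, y to its left, z up, the work surface at z = 0. Lengths are in mm, angles in rad, forces in N, time in s.
With the tool pointing down it reaches from about 400 to 875 mm from the base axis. Payload 4.4 kg.
Tool frame: the origin (TCP) lies between the finger pads, 19 mm behind the fingertips; this is the grasp point; z points along the fingers, y is the line along which they close (so a half turn about z gives the same grasp; the last joint's range is limited). The gripper opens to 85 mm and grips with 20 to 120 N. Pads are 22 mm wide; open, the fingers measure 114 mm over their backs; the gripper's body (76 mm by 85 mm) begins 54 mm behind the grasp point. The pads swing forward as they close: fully open they stand 13 mm farther back than shut.
Start: joints at [1.197, 0.628, 0.038, 1.517, -0.027, 0.996, -0.02], TCP at [196.953, -619.457, 250.013] pointing down, gripper open.
Joint ranges: [-3.06, 3.06], [-0.37, 2.12], [-1.25, 1.32], [0.18, 2.47], [-1.1, 4.24], [0.23, 1.98], [-2.94, 2.94]. Speed limits (rad/s): [2.57, 2.57, 3.14, 3.14, 3.14, 3.14, 3.14].

INTERFACE

Orientations are given as a rotation vector (axis times angle).
In Python, from plant import bot gives the robot as it stands.
- The arm moves only by the shell command python3 -m jog 'ROWS' [FORCE]. ROWS is JSON, a list of rows, each a list of 3 entries, a list of its own where there are three numbers: the opening, from 0 (shut) to 1 (fully open), then the shift along the tool's x, y, z normalised to -1 to 1, where 1 is 0.03 m, then the turn about the tool's z normalised to -1 to 1, where 1 is 0.1 rad. A call has 1 to 12 rows; each row shifts and turns the commanded pose from where the row before left it, along the tool's axes as they then stand; what a row does not reach is not made up. A row lasts 1/10 s, in which the tool goes at most 50 mm and 8.59 degrees, less where a joint would pass 70% of its speed; a pose out of reach is approached as far as the arm can. A call with a number of a shift or a turn outside -1 to 1 is refused whole. A call with a gripper value outside its range is refused whole. The fingers move at their own pace and stop on an object; FORCE is the grip in N (left out, the last holds). Time passes only in rows, so rows that do not move let the fingers close. It gives the time, the measured TCP pose, the force, the opening and the grip force at its end, in the units of the state.
- bot.state(): the state, without advancing time (a new reading comes with each control period).
- bot.get_image(name): name is "side" or "top"; returns a dict with "frame" (480x640x3 uint8, blue, green, red), "z_map" (480x640 float32, mm along the optical axis (not along the pixel's ray), 0 where there is no reading), "fovy" (degrees; the focal length in pixels is half the picture's height over the tangent of half this angle, whatever the lens; pixels are square), "cx", "cy" (the principal point, pixels), "R" (3x3) and "t" (3): a world point X has camera coordinates R X + t. Camera axes: x right, y down, z forward; pixel columns grow to the right and rows downward; lengths in mm; the calibration is good to about 2 mm. A picture is of the moment at which its call begins.
- bot.hand_in(): hands the job in; it is judged then, once.
The state is a dict: "t": time; "qpos": joint angles; "qvel": joint speeds; "effort": joint torques, N m; "position": TCP position; "ee_rot": TCP orientation; "contact_force": force on the tool from outside, world axes, zero at the start; "moment": the same for the moment, N m; "finger_gap": finger opening in mm; "finger_force": force on a finger pad.
Only numpy, scipy, OpenCV 4.12 (cv2) and the standard library are available. Lean on these libraries where they do the work, as an engineer would, in place of code of your own. Each camera call takes 0.05 s, during which the arm holds its last target. There are 200 camera calls.

## Working session

There is one attempt and no reset: what is moved stays moved. The work goes in short steps, Python scripts to look and compute and a shell command to move; the robot and the scene stay as the last step left them, time stands still between calls to the robot, and variables do not carry over. Pictures are saved under pics/ and viewed, at most 14 in all, crops included, and the job is handed in when it is done.

```bash
mkdir -p pics; ls; cat > h.py <<'E'
import numpy as np, cv2
from plant import bot
def grab(n,name):
    d=bot.get_image(n); cv2.imwrite('pics/%s.png'%name,d['frame']); np.savez('pics/%s.npz'%name,**d); return d
def load(name): return dict(np.load('pics/%s.npz'%name))
def f(d): return 240/np.tan(np.radians(float(d['fovy']))/2)
def plane(d,u,v,z):
    R,t=d['R'],d['t']; r=R.T@np.array([(u-d['cx'])/f(d),(v-d['cy'])/f(d),1]); c=-R.T@t
    return c+r*(z-c[2])/r[2]
def cloud(d):
    v,u=np.mgrid[0:480,0:640]; z=d['z_map']; p=np.stack([(u-d['cx'])/f(d)*z,(v-d['cy'])/f(d)*z,z],-1)
    return (p-d['t'])@d['R']
def proj(d,X):
    p=d['R']@np.array(X,float)+d['t']; return p[0]/p[2]*f(d)+d['cx'],p[1]/p[2]*f(d)+d['cy']
E
python3 - <<'E'
from h import *
for n in('side','top'):
    d=grab(n,n+'0'); print(n,d['frame'].shape,d['fovy'],-d['R'].T@d['t'],d['R'][2])
s=bot.state(); print(s)
E
```

```text
pics
side (480, 640, 3) 56.71757366509534 [373.91323436 706.38861176 716.71513152] [ 0.10465982 -0.74116336 -0.66311628]
top (480, 640, 3) 45.96950736329644 [ 168.89633017   -8.15700391 1507.98392709] [ 0.21184402 -0.00891618 -0.97726282]
{'t': 0.1, 'qpos': array([ 1.19720493,  0.62924578,  0.0384513 ,  1.51823541, -0.02698714,
        0.99632829, -0.02000702]), 'qvel': array([-0.00176334, -0.00207794,  0.00100495, -0.00039453,  0.00108237,
       -0.00053816,  0.00026163]), 'effort': array([ 2.36043408e-03, -5.64540017e+01,  1.23033531e+00, -1.93975550e+01,
        1.12803260e-02,  5.38314504e-03,  3.35891229e-05]), 'position': array([ 196.78622481, -618.95093059,  249.19667255]), 'ee_rot': array([-3.10281071e+00, -4.81307754e-01,  4.56563504e-04]), 'contact_force': array([-0.14398998,  0.15775117, -0.94752715]), 'moment': array([-0.0035728 ,  0.05921136, -0.01526053]), 'finger_force': 0.0, 'finger_gap': 85.65009396375844}
```

View pics/top0.png

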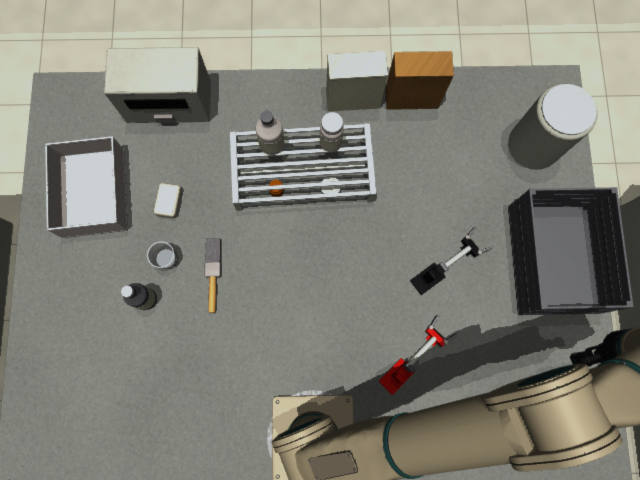

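View pics/side0.png

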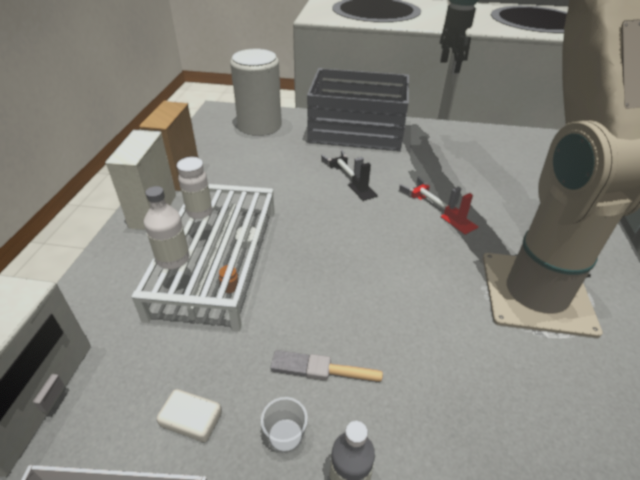

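The top view shows the stand at about (302,165), with the amber jar under its left half at (277,187) and the tin at (331,186). There are two reacher shapes: black at (428,278)-(470,245) and red at (397,376)-(435,338). The black one fits because red is excluded. I'll confirm it in an enlarged crop.

```bash
python3 - <<'E'
from h import *
T=load('top0');S=load('side0')
a=cv2.resize(T['frame'][220:310,400:500],(400,360),interpolation=cv2.INTER_CUBIC)
b=cv2.resize(T['frame'][110:220,220:390],(556,360))[:, :400]
c=cv2.resize(S['frame'][145:205,310:390],(400,240)) [:240]
e=cv2.resize(S['frame'][180:330,130:290],(400,240))
cv2.imwrite('pics/crop1.png',np.vstack([np.hstack([a,b]),np.hstack([c,e])]))
for d,n,box in((T,'top',(400,220,500,310)),(S,'side',(310,145,390,205))):
    P=cloud(d)[box[1]:box[3],box[0]:box[2]].reshape(-1,3)
    for lo,hi in((8,36),(36,80),(80,100)):
        Q=P[(P[:,2]>lo)&(P[:,2]<hi)]; 
        if len(Q)>4:
            Q2=Q[:,:2].astype(np.float32); print(n,lo,len(Q),Q2.mean(0),cv2.minAreaRect(Q2),Q[:,2].max())
# foot: dark mask
im=T['frame'];sub=im[220:310,400:500].max(2); m=((sub<45)*255).astype(np.uint8)
n,l,st,ce=cv2.connectedComponentsWithStats(m); print([(st[i],ce[i]+[400,220]) for i in range(1,n) if st[i][4]>15])
for d,n in((T,'top'),(S,'side')):
    h=cv2.cvtColor(d['frame'],cv2.COLOR_BGR2HSV); m=cv2.inRange(h,(3,150,90),(16,255,255)); 
    if n=='top': m[:, :260]=0;m[:,300:]=0;m[220:]=0;m[:150]=0
    else: m[:,:205]=0;m[:,250:]=0;m[310:]=0;m[240:260]=0;m[:240]=0
    v,u=np.nonzero(m); print(n,len(u),u.min(),u.max(),v.min(),v.max(),u.mean(),v.mean()); 
    P=cloud(d)[v,u]; print(P.mean(0),P.min(0),P.max(0))
P=cloud(T)[100:230,215:390].reshape(-1,3); Q=P[(P[:,2]>66)&(P[:,2]<82)][:,:2].astype(np.float32); print('stand',cv2.minAreaRect(Q),cv2.boxPoints(cv2.minAreaRect(Q)))
E
```

```text
top 8 840 [ 448.5859  -386.25946] ((440.6965637207031, -378.01910400390625), (272.2758483886719, 244.21929931640625), 89.07720947265625) 35.939269183033744
top 36 85 [ 407.0289  -321.06424] ((407.5373840332031, -322.04388427734375), (25.36256980895996, 40.899559020996094), 36.1193962097168) 79.27182500863476
top 80 113 [ 408.89703 -324.88727] ((410.3121032714844, -326.1115417480469), (25.7176513671875, 50.227333068847656), 35.280052185058594) 96.44364410582446
side 8 505 [ 448.855  -390.6028] ((385.24273681640625, -431.4608154296875), (221.73049926757812, 240.5682373046875), 38.356239318847656) 35.595277175874514
side 36 231 [ 408.20584 -318.024  ] ((408.7115173339844, -324.42681884765625), (27.516464233398438, 52.480224609375), 33.45109558105469) 79.79035431626669
side 80 101 [ 408.14236 -321.08035] ((408.58856201171875, -324.2976989746094), (27.57216453552246, 50.3868408203125), 37.02110290527344) 92.15473747301066
[(array([ 61,  18,  17,  19, 160], dtype=int32), array([470.13125, 246.75625])), (array([ 11,  43,  34,  32, 569], dtype=int32), array([427.98242531, 277.85940246]))]
top 79 269 281 180 193 274.9240506329114 185.43037974683546
[656.67246427  90.69420063  46.78793108] [637.98107874  73.96530481   5.93644695] [683.01944101 106.67514684  55.6142164 ]
side 19 221 224 268 275 222.21052631578948 271.10526315789474
[664.45138999  92.42855567  48.11549872] [660.49921949  81.24560492  46.1626139 ] [668.40768562 105.10779739  50.07505286]
stand ((749.6341552734375, 18.716796875), (282.709228515625, 380.48876953125), 2.9359164237976074) [[ 598.72095  201.47144]
 [ 618.2092  -178.51791]
 [ 900.54736 -164.03784]
 [ 881.0591   215.9515 ]]
```

View pics/crop1.png

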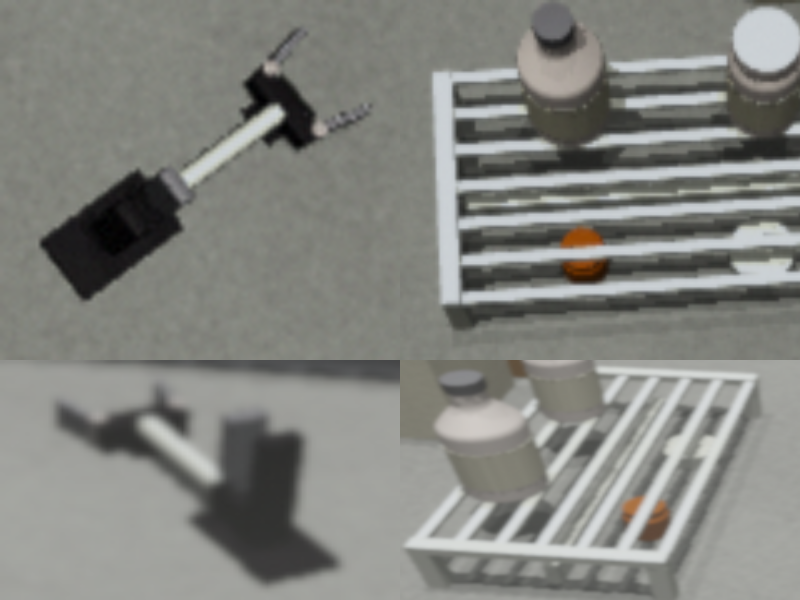

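The crop confirms the black reacher (grip and trigger at about (428,278), open jaws) and the amber jar under the left half of the stand, with the white tin on the right. Next I'll get the stand's front edge, the reacher's yaw and the jar's position.

```bash
python3 - <<'E'
from h import *
T=load('top0');S=load('side0')
# shaft
im=T['frame'].astype(int); m=np.zeros((480,640),bool); m[225:300,400:500]=(im[225:300,400:500].min(2)>165)
v,u=np.nonzero(m); P=np.array([plane(T,a,b,20)[:2] for a,b in zip(u,v)],np.float32); l=cv2.fitLine(P,cv2.DIST_HUBER,0,.01,.01).ravel(); print('shaft',len(u),l,np.arctan2(l[1],l[0]))
h=plane(T,470.1,246.8,25);print('head',h,'yaw grip->head',np.arctan2(h[1]+324.3,h[0]-408.6))
print('foot c',plane(T,428,278,5))
# stand front bar from cloud
for d,n in((T,'top'),(S,'side')):
    Q=cloud(d).reshape(-1,3); Q=Q[(Q[:,2]>68)&(Q[:,2]<80)&(Q[:,0]>590)&(Q[:,0]<640)&(abs(Q[:,1]-18)<150)]
    e=[(y,np.percentile(Q[abs(Q[:,1]-y)<10][:,0],5)) for y in range(-120,160,30) if (abs(Q[:,1]-y)<10).sum()>3]; e=np.array(e); print(n,'front x(y)=',np.polyfit(e[:,0],e[:,1],1),e[:,1].round(0))
# jar top from visible pixels, z=48
h=cv2.cvtColor(T['frame'],cv2.COLOR_BGR2HSV); m=cv2.inRange(h,(3,120,60),(18,255,255)); m[:,:262]=0;m[:,295:]=0;m[205:]=0;m[:172]=0
v,u=np.nonzero(m); P=np.array([plane(T,a,b,48)[:2] for a,b in zip(u,v)],np.float32)
print('jar',cv2.minEnclosingCircle(P),P.min(0),P.max(0), u.min(),u.max(),v.min(),v.max())
h=cv2.cvtColor(S['frame'],cv2.COLOR_BGR2HSV); m=cv2.inRange(h,(3,120,60),(18,255,255)); m[:,:205]=0;m[:,250:]=0;m[300:]=0;m[:255]=0
v,u=np.nonzero(m); P=np.array([plane(S,a,b,48)[:2] for a,b in zip(u,v)],np.float32); print('side',cv2.minEnclosingCircle(P),P.min(0),P.max(0),u.min(),u.max(),v.min(),v.max())
print('red tip',plane(T,437,318,20),plane(T,447,335,20),'brush',plane(T,212,310,10),plane(T,220,240,10))
E
```

```text
shaft 100 [   0.5713594   -0.8207     459.98975   -397.92755  ] -0.96263504
head [ 483.06807469 -431.47777421   25.        ] yaw grip->head -0.9635628046011475
foot c [ 403.40904823 -317.4405298     5.        ]
top front x(y)= [-4.9641133e-02  6.1121874e+02] [617. 616. 614. 613. 610. 610. 609. 607. 605. 603.]
side front x(y)= [-5.11821133e-02  6.10330045e+02] [616. 615. 613. 612. 610. 609. 607. 606. 604. 603.]
jar ((653.3710327148438, 90.15101623535156), 21.39442253112793) [634.721    71.54184] [674.5623  106.62091] 269 282 179 193
side ((651.3502197265625, 98.18374633789062), 25.28152847290039) [630.43823   76.888725] [670.0557  119.46393] 220 236 266 282
red tip [ 294.71906062 -331.73985829   20.        ] [ 250.19669252 -355.08129717   20.        ] brush [326.65013581 259.8405163   10.        ] [516.11591984 242.35362843  10.        ]
```

```bash
cat > to.py <<'E'
import sys
from h import *
from scipy.spatial.transform import Rotation as Ro
def to(x,y,z,yaw):
    s=bot.state(); R=Ro.from_rotvec(s['ee_rot']).as_matrix(); ty=np.arctan2(R[1,1],R[0,1])
    d=R.T@(np.array([x,y,z])-s['position']); w=(yaw-ty+np.pi)%(2*np.pi)-np.pi
    print('t',s['t'],'pos',s['position'].round(1),'yaw',round(ty,3),'tilt',R[2].round(3),'gap',round(s['finger_gap'],1),'ff',round(s['finger_force'],2),'F',s['contact_force'].round(1))
    c,q=np.cos(yaw),np.sin(yaw); D=np.array([x,y])-s['position'][:2]
    print('now-axes units',(d/30).round(2),'turn units',round(-w/.1,2),'| after turn x,y',round((D@[-q,c])/30,2),round((D@[c,q])/30,2))
if len(sys.argv)>4: to(*map(float,sys.argv[1:]))
E
python3 -m jog '[[1,[0,0,0],-1],[1,[0,0,0],-1],[1,[0,0,0],-1],[1,[0.9,-0.3,0],0],[1,[0.9,-0.3,0],0],[1,[0.9,-0.3,0],0],[1,[0.9,-0.3,0],0],[1,[0.9,-0.3,0],0],[1,[0.9,-0.3,0],0],[1,[0.9,-0.3,0.3],0],[1,[0.9,-0.3,0.3],0],[1,[0.9,-0.3,0.3],0]]'; python3 to.py 408.5 -324 63 -0.963
```

```text
t: 1.3
position: [350.6, -413.1, 222.5]
ee_rot: [-2.997, -0.94, 0.0]
contact_force: [0.0, -0.0, -0.4]
finger_gap: 85.6
finger_force: 0.0
t 1.3 pos [ 350.6 -413.1  222.5] yaw -0.963 tilt [-0. -0. -1.] gap 85.6 ff 0.0 F [ 0.  -0.  -0.4]
now-axes units [ 3.28 -1.33  5.32] turn units -0.0 | after turn x,y 3.28 -1.33
```

```bash
python3 -m jog '[[1,[0.7,-0.3,0.6],0],[1,[0.7,-0.3,0.6],0],[1,[0.7,-0.3,0.6],0],[1,[0.6,-0.2,0.6],0],[1,[0.3,-0.2,0.4],0],[1,[0,0,0],0],[1,[0,0,0],0]]'; python3 to.py 408.5 -324 63 -0.963; python3 - <<'E'
from h import *
a=grab('top','top1');b=grab('side','side1')
cv2.imwrite('pics/c2.png',np.hstack([cv2.resize(a['frame'][200:320,380:500],(400,400)),cv2.resize(b['frame'][110:230,310:430],(400,400))]))
E
```

```text
t: 2.0
position: [401.5, -331.2, 139.0]
ee_rot: [-2.998, -0.94, 0.001]
contact_force: [-0.3, -0.4, 0.0]
finger_gap: 85.9
finger_force: 0.0
t 2.0 pos [ 401.5 -331.2  139. ] yaw -0.963 tilt [-0.001 -0.    -1.   ] gap 85.9 ff 0.0 F [-0.3 -0.4  0. ]
now-axes units [ 0.33 -0.06  2.53] turn units 0.0 | after turn x,y 0.33 -0.06
```

View pics/c2.png

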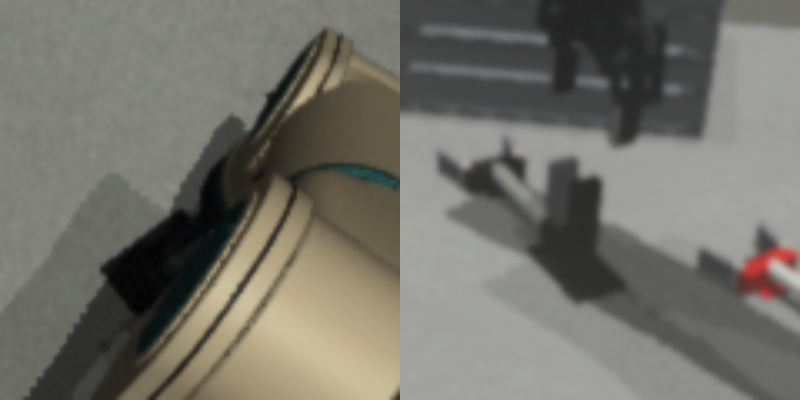

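The crop shows the two fingers above the grip and trigger, with nothing in between. I'll centre and descend.

```bash
python3 -m jog '[[1,[0.33,-0.06,0],0],[1,[0,0,0.5],0],[1,[0,0,0.5],0],[1,[0,0,0.5],0],[1,[0,0,0.5],0],[1,[0,0,0.5],0],[1,[0,0,0],0],[1,[0,0,0],0]]' 20; python3 to.py 408.5 -324 63 -0.963
```

```text
t: 2.9
position: [409.3, -323.8, 64.4]
ee_rot: [2.997, 0.94, 0.001]
contact_force: [0.0, -0.3, 0.4]
finger_gap: 85.5
finger_force: 0.0
t 2.9 pos [ 409.3 -323.8   64.4] yaw -0.963 tilt [ 0.  0. -1.] gap 85.5 ff 0.0 F [ 0.  -0.3  0.4]
now-axes units [-0.03 -0.01  0.05] turn units -0.0 | after turn x,y -0.03 -0.01
```

```bash
python3 - <<'E'
from h import *
b=grab('side','side2');c=cloud(b)
for n,X in (('tcp',bot.state()['position']),('grip',[408.5,-324,90])): print(n,proj(b,X))
cv2.imwrite('pics/c3.png',cv2.resize(b['frame'][110:230,310:430],(600,600),interpolation=cv2.INTER_CUBIC))
E
```

```text
tcp (np.float64(361.3147717591918), np.float64(169.14408962730886))
grip (np.float64(362.41340211811706), np.float64(161.0785923832728))
```

View pics/c3.png

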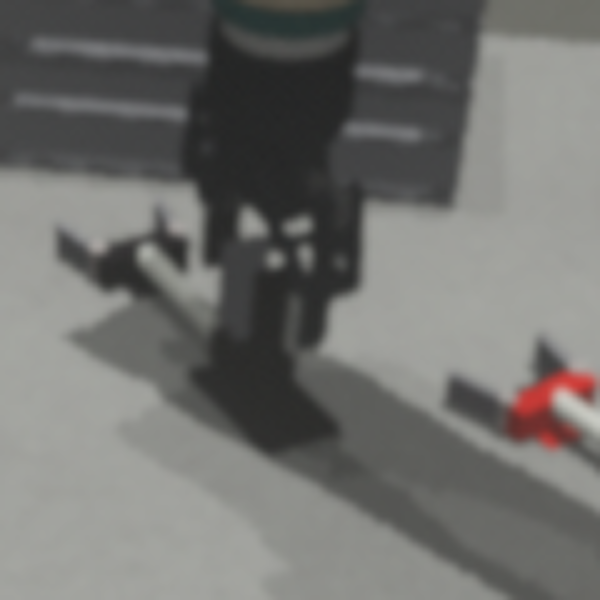

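The fingers straddle the grip and trigger at about (270,280) in the crop. Now I'll close lightly, using the opening rather than the force.

```bash
python3 -m jog '[[0.64,[0,0,0],0],[0.64,[0,0,0],0],[0.64,[0,0,0],0],[0.61,[0,0,0],0],[0.61,[0,0,0],0],[0.61,[0,0,0],0]]' 20;python3 -m jog '[[0.59,[0,0,0],0],[0.59,[0,0,0],0],[0.58,[0,0,0],0],[0.58,[0,0,0],0]]'; python3 -m jog '[[0.57,[0,0,0],0],[0.57,[0,0,0],0],[0.57,[0,0,0],0]]'
```

```text
t: 3.55
position: [409.4, -324.2, 64.3]
ee_rot: [2.997, 0.94, 0.001]
contact_force: [-0.1, -0.5, 1.4]
finger_gap: 52.1
finger_force: 0.8
t: 3.95
position: [409.7, -324.5, 64.4]
ee_rot: [2.996, 0.939, 0.002]
contact_force: [1.8, -3.3, 3.4]
finger_gap: 49.4
finger_force: 2.1
t: 4.25
position: [409.7, -324.4, 64.4]
ee_rot: [2.996, 0.939, 0.002]
contact_force: [2.3, -3.9, 5.1]
finger_gap: 48.5
finger_force: 6.4
```

```bash
python3 -m jog '[[0.57,[0,0,0],-0.3],[0.57,[0,0,0],-0.5],[0.57,[0,0,0],-0.5],[0.57,[0,0,0],-0.5],[0.57,[0,0,0],-0.5],[0.57,[0,0,0],-0.5],[0.57,[0,0,0],-0.5],[0.57,[0,0,0],-0.5],[0.57,[0,0,0],-0.5],[0.57,[0,0,0],-0.5],[0.57,[0,0,0],-0.3],[0.57,[0,0,0],0]]'; python3 to.py 405 77 63 0.05
```

```text
t: 5.45
position: [407.1, -323.1, 64.1]
ee_rot: [-2.662, -1.663, 0.003]
contact_force: [-1.1, -1.8, 9.1]
finger_gap: 48.9
finger_force: 9.2
t 5.45 pos [ 407.1 -323.1   64.1] yaw -0.454 tilt [-0.    -0.004 -1.   ] gap 48.9 ff 9.17 F [-1.1 -1.8  9.1]
now-axes units [11.96 -5.91  0.06] turn units -5.04 | after turn x,y 13.32 0.6
```

```bash
python3 -m jog '[[0.575,[0,0,-0.03],-0.3],[0.575,[0,0,0],-0.5],[0.575,[0,0,0],-0.5],[0.575,[0,0,0],-0.5],[0.575,[0,0,0],-0.5],[0.575,[0,0,0],-0.5],[0.575,[0,0,0],-0.5],[0.575,[0,0,0],-0.5],[0.575,[0,0,0],-0.5],[0.575,[0,0,0],-0.5],[0.575,[0,0,0],-0.2],[0.575,[0,0,0],0]]'; python3 to.py 405 77 63 0.05
```

```text
t: 6.65
position: [407.4, -322.5, 64.2]
ee_rot: [-2.165, -2.271, 0.001]
contact_force: [-1.0, 0.1, -0.0]
finger_gap: 49.3
finger_force: 8.1
t 6.65 pos [ 407.4 -322.5   64.2] yaw 0.048 tilt [ 0.002 -0.003 -1.   ] gap 49.3 ff 8.15 F [-1.   0.1 -0. ]
now-axes units [13.3   0.56  0.07] turn units -0.02 | after turn x,y 13.3 0.59
```

```bash
python3 -m jog '[[0.575,[0.2,0,0],0],[0.575,[0.4,0.04,0],0],[0.575,[0.4,0.04,0],0],[0.575,[0.4,0.04,0],0],[0.575,[0.4,0.04,0],0],[0.575,[0.4,0.04,0],0],[0.575,[0.4,0.04,0],0],[0.575,[0.4,0.04,0],0],[0.575,[0.4,0.04,0],0],[0.575,[0.4,0.04,0],0],[0.575,[0.4,0.04,0],0],[0.575,[0.4,0,0],0]]'; python3 -m jog '[[0.575,[0.4,0,0],0],[0.575,[0.4,0.03,0],0],[0.575,[0.4,0.03,0],0],[0.575,[0.4,0.03,0],0],[0.575,[0.4,0.03,0],0],[0.575,[0.4,0.03,0],0],[0.575,[0.4,0.03,0],0],[0.575,[0.4,0.03,0],0],[0.575,[0.4,0.03,0],0],[0.575,[0.4,0,0],0],[0.575,[0.2,0,0],0],[0.575,[0,0,0],0]]';python3 to.py 405 77 63 0.05; python3 - <<'E'
from h import *
a=grab('side','side3'); T=grab('top','top3'); cv2.imwrite('pics/c4.png',np.hstack([cv2.resize(a['frame'][130:330,130:430],(480,320)),cv2.resize(T['frame'][160:320,230:400],(320,320))]))
E
```

```text
t: 7.85
position: [414.7, -184.3, 64.9]
ee_rot: [2.168, 2.273, 0.001]
contact_force: [-0.3, 0.7, -2.6]
finger_gap: 49.0
finger_force: 6.3
t: 9.05
position: [415.7, -57.6, 65.0]
ee_rot: [-2.166, -2.275, -0.001]
contact_force: [-0.7, 0.1, -0.3]
finger_gap: 49.1
finger_force: 0.7
t 9.05 pos [415.7 -57.6  65. ] yaw 0.049 tilt [ 0.001  0.    -1.   ] gap 49.1 ff 0.73 F [-0.7  0.1 -0.3]
now-axes units [ 4.5  -0.14  0.07] turn units -0.01 | after turn x,y 4.5 -0.13
```

View pics/c4.png

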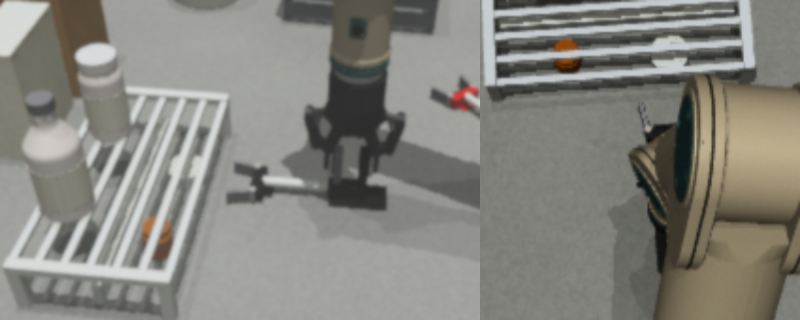

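The reacher was carried along, jaws forward. The jar is unmoved under the stand, at about (157,237) in the crop. I'll carry on sideways and then check alignment.

```bash
python3 -m jog '[[0.572,[0.2,0,0],0],[0.572,[0.4,-0.02,0],0],[0.572,[0.4,-0.02,0],0],[0.572,[0.4,-0.02,0],0],[0.572,[0.4,-0.02,0],0],[0.572,[0.4,-0.02,0],0],[0.572,[0.4,-0.02,0],0],[0.572,[0.4,-0.02,0],0],[0.572,[0.4,0,0],0],[0.572,[0.4,0,0],0],[0.572,[0.4,0,0],0],[0.572,[0.2,0,0],0]]'; python3 -m jog '[[0.572,[0.2,0,0],0],[0.572,[0,0,0],0],[0.572,[0,0,0],0]]'; python3 to.py 405 77 63 0.05; python3 - <<'E'
from h import *
a=grab('side','side4'); T=grab('top','top4')
b=a['frame'][170:330,190:430]; cv2.imwrite('pics/c5.png',cv2.resize(b,(780,520),interpolation=cv2.INTER_CUBIC))
s=bot.state()['position']; yaw=.05
c,q=np.cos(yaw),np.sin(yaw)
for n,(x,y,z) in dict(shaft=(60,0,25),padtop=(143,0,25),tipL=(179,34,23),tipR=(179,-34,23)).items():
    w=s+np.array([c*(x-3.5)-q*y,q*(x-3.5)+c*y,0]); w[2]=z; u=proj(a,w); print(n,w.round(1),((u[0]-190)*3.25,(u[1]-170)*3.25))
E
```

```text
t: 10.35
position: [405.4, 73.8, 65.0]
ee_rot: [2.168, 2.274, 0.001]
contact_force: [-0.1, -1.0, 0.7]
finger_gap: 48.9
finger_force: 7.2
t: 10.65
position: [405.1, 79.6, 65.0]
ee_rot: [-2.166, -2.275, -0.003]
contact_force: [-0.7, 0.8, 1.9]
finger_gap: 48.7
finger_force: 9.4
t 10.65 pos [405.1  79.6  65. ] yaw 0.049 tilt [ 0.002  0.001 -1.   ] gap 48.7 ff 9.42 F [-0.7  0.8  1.9]
now-axes units [-0.09 -0.01  0.07] turn units -0.01 | after turn x,y -0.09 -0.01
shaft [461.5  82.1  25. ] (np.float64(418.5274151464696), np.float64(380.41062328838314))
padtop [544.4  86.3  25. ] (np.float64(291.126217526796), np.float64(369.19762466626787))
tipL [578.7 122.   23. ] (np.float64(225.87125154120793), np.float64(405.7593247419216))
tipR [582.1  54.1  23. ] (np.float64(246.67515735933756), np.float64(329.26548659667475))
```

View pics/c5.png

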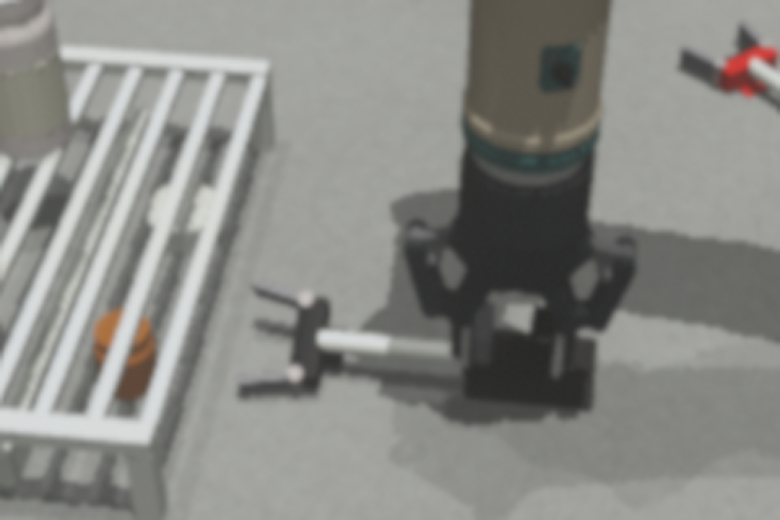

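The jaw tips are at about (242,390) and (255,290) in the crop, higher than predicted, so the reacher may have slipped sideways in the fingers. I'll measure its actual axis.

```bash
python3 - <<'E'
from h import *
a=load('side4'); C=cloud(a); im=a['frame'].astype(int)
s=bot.state()['position']; print(s)
# white shaft box in crop (318..450, 330..360)
v,u=np.mgrid[270:285,287:330]; m=im[v,u].min(2)>150; v,u=v[m],u[m]
P=np.array([plane(a,x,y,25)[:2] for x,y in zip(u,v)],np.float32); print('ray',len(u),cv2.fitLine(P,cv2.DIST_HUBER,0,.01,.01).ravel(), 'cloud',C[v,u].mean(0))
for n,(x,y),z in (('tipL',(242,390),13),('tipR',(255,290),23),('pivL',(297,372),25),('pivR',(306,298),25),('footR',(592,408),0),('footL?',(466,400),0)):
    U,V=x/3.25+190,y/3.25+170; print(n,plane(a,U,V,z).round(0),C[int(round(V)),int(round(U))].round(0))
h=cv2.cvtColor(a['frame'],cv2.COLOR_BGR2HSV)
E
```

```text
[405.10810941  79.30172734  64.9869232 ]
ray 166 [9.9963546e-01 2.6999164e-02 4.9694901e+02 5.1670345e+01] cloud [499.79037576  68.15160954  42.30808969]
tipL [575.  99.  13.] [579.  90.   3.]
tipR [586.  17.  23.] [582.  33.  40.]
pivL [540.  88.  25.] [542.  85.  22.]
pivR [549.  20.  25.] [544.  41.  45.]
footR [349.  65.   0.] [349.  65.  -1.]
footL? [431.  71.   0.] [432.  73.   2.]
```

The depth shows the reacher rolled about its shaft by roughly 27°: the right pivot is at z 45 and the left at 22. The low friction grip let the foot drag behind. I'll unroll it by moving back sideways, open the fingers so it settles on its foot, and look again.

```bash
python3 -m jog '[[0.575,[-0.15,0,0],0],[0.575,[-0.15,0,0],0],[0.575,[-0.15,0,0],0],[0.575,[-0.15,0,0],0],[0.575,[-0.15,0,0],0],[0.575,[-0.15,0,0],0],[0.575,[0,0,0],0],[0.6,[0,0,0],0],[0.65,[0,0,0],0],[0.75,[0,0,0],0],[0.75,[0,0,0],0],[0.75,[0,0,0],0]]';python3 to.py 405 50 63 0.05
cat > reach.py <<'E'
from h import *
def meas(a,y0,y1=None):
    C=cloud(a); im=a['frame'].astype(int)
    m=(im.min(2)>140)&(C[...,0]>445)&(C[...,0]<545)&(abs(C[...,1]-y0)<60)&(C[...,2]>12)&(C[...,2]<60)
    n,l,st,ce=cv2.connectedComponentsWithStats(m.astype(np.uint8)); i=1+st[1:,4].argmax(); v,u=np.nonzero(l==i)
    P=np.array([plane(a,x,y,22)[:2] for x,y in zip(u,v)],np.float32); L=cv2.fitLine(P,cv2.DIST_HUBER,0,.01,.01).ravel()
    print('shaft',st[i],L.round(3),'yaw',np.arctan(L[1]/L[0]).round(3),'cloud',np.median(C[v,u],0).round(1),'y at x=405',L[3]+(405-L[2])*L[1]/L[0])
E
python3 - <<'E'
from reach import *
a=grab('side','side5'); meas(a,55)
C=cloud(a); P=C.reshape(-1,3); D=a['frame'].max(2).reshape(-1)<60
Q=P[D&(P[:,0]>525)&(P[:,0]<590)&(abs(P[:,1]-50)<60)&(P[:,2]>8)&(P[:,2]<50)]
print('head', [(int(y),np.median(Q[abs(Q[:,1]-y)<8][:,2]).round(1),(abs(Q[:,1]-y)<8).sum()) for y in range(0,110,15) if (abs(Q[:,1]-y)<8).sum()>2])
b=a['frame'][170:330,190:430]; cv2.imwrite('pics/c6.png',cv2.resize(b,(780,520),interpolation=cv2.INTER_CUBIC))
E
```

```text
t: 11.95
position: [406.2, 51.7, 64.9]
ee_rot: [-2.168, -2.273, 0.0]
contact_force: [0.9, -0.2, 0.2]
finger_gap: 64.6
finger_force: 0.0
t 11.95 pos [406.2  51.7  64.9] yaw 0.047 tilt [-0. -0. -1.] gap 64.6 ff 0.0 F [ 0.9 -0.2  0.2]
now-axes units [-0.06 -0.04  0.06] turn units -0.03 | after turn x,y -0.06 -0.04
shaft [289 271  27   8 131] [9.99000e-01 4.50000e-02 5.04871e+02 5.04510e+01] yaw 0.045 cloud [504.9  52.3  23.7] y at x=405 45.984604
head [(60, np.float64(15.8), np.int64(4)), (75, np.float64(18.3), np.int64(25))]
```

View pics/c6.png

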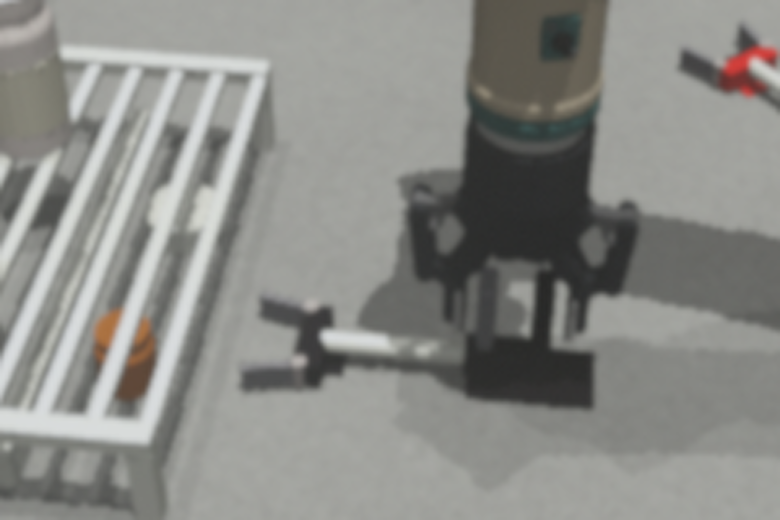

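It is flat again: shaft at z 24, yaw 0.045, axis at y≈47 for x=405. I'll avoid more sideways dragging by recentring, gripping a little lower, and yawing about 0.12 to point straight at the jar.

```bash
python3 -m jog '[[0.75,[-0.15,0,0],0],[0.75,[0,0,0.3],0],[0.65,[0,0,0],0],[0.61,[0,0,0],0],[0.59,[0,0,0],0],[0.58,[0,0,0],0],[0.57,[0,0,0],0],[0.57,[0,0,0],0],[0.57,[0,0,0],0]]';python3 to.py 405 50 63 0.167
```

```text
t: 12.9
position: [406.3, 47.0, 56.2]
ee_rot: [2.168, 2.273, -0.0]
contact_force: [-1.3, -0.6, 6.0]
finger_gap: 49.0
finger_force: 7.2
t 12.9 pos [406.3  47.   56.2] yaw 0.047 tilt [-0.  0. -1.] gap 49.0 ff 7.19 F [-1.3 -0.6  6. ]
now-axes units [ 0.1  -0.04 -0.23] turn units -1.2 | after turn x,y 0.1 -0.03
```

```bash
python3 -m jog '[[0.57,[0,0,0],-0.3],[0.57,[0,0,0],-0.4],[0.57,[0,0,0],-0.4],[0.57,[0,0,0],-0.12],[0.57,[0,0,0],0],[0.57,[0,0,0],0]]';python3 to.py 405 50 63 0.167
python3 - <<'E'
from reach import *
a=grab('side','side6'); meas(a,55)
E
```

```text
t: 13.5
position: [407.2, 46.7, 56.2]
ee_rot: [2.025, 2.4, 0.0]
contact_force: [0.4, -1.1, 4.2]
finger_gap: 48.7
finger_force: 6.8
t 13.5 pos [407.2  46.7  56.2] yaw 0.169 tilt [-0.001  0.001 -1.   ] gap 48.7 ff 6.79 F [ 0.4 -1.1  4.2]
now-axes units [ 0.12 -0.05 -0.23] turn units 0.02 | after turn x,y 0.12 -0.05
shaft [288 276  39   6 182] [9.87000e-01 1.60000e-01 4.91199e+02 6.10160e+01] yaw 0.161 cloud [492.5  62.4  23.9] y at x=405 47.059105
```

Aligned within 2 mm. Sliding in.

```bash
python3 -m jog '[[0.57,[0,0.15,0],0],[0.57,[0,0.25,0],0],[0.57,[0,0.25,0],0],[0.57,[0,0.25,0],0],[0.57,[0,0.25,0],0],[0.57,[0,0.25,0],0],[0.57,[0,0.25,0],0],[0.57,[0,0.25,0],0],[0.57,[0,0.25,0],0],[0.57,[0,0.15,0],0],[0.57,[0,0,0],0],[0.57,[0,0,0],0]]';python3 to.py 493.5 61.4 55 0.167
python3 - <<'E'
from reach import *
a=grab('side','side7'); T=grab('top','top7')
b=a['frame'][170:330,150:390]; cv2.imwrite('pics/c7.png',np.hstack([cv2.resize(b,(500,400),interpolation=cv2.INTER_CUBIC),cv2.resize(T['frame'][150:250,240:315],(300,400),interpolation=cv2.INTER_CUBIC)]))
E
```

```text
t: 14.75
position: [471.6, 57.7, 56.0]
ee_rot: [-2.024, -2.401, 0.008]
contact_force: [-8.6, -1.8, 10.6]
finger_gap: 48.8
finger_force: 8.3
t 14.75 pos [471.6  57.7  56. ] yaw 0.17 tilt [-0.002 -0.005 -1.   ] gap 48.8 ff 8.34 F [-8.6 -1.8 10.6]
now-axes units [-0.    0.74  0.03] turn units 0.03 | after turn x,y 0.0 0.74
```

View pics/c7.png

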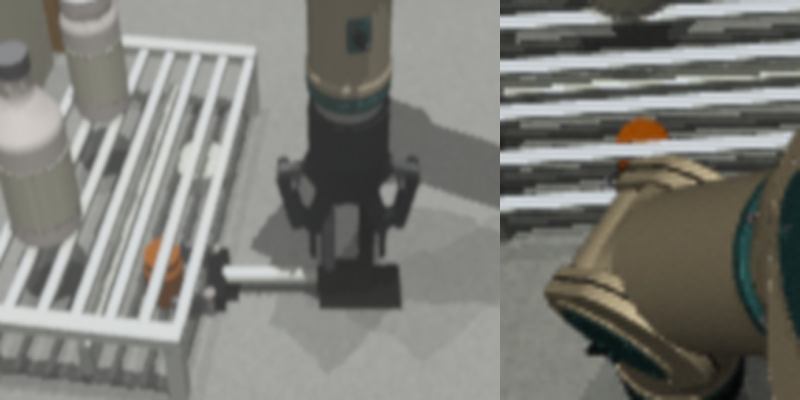

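The jaws are entering either side of the jar at about (163,265), and the drag comes from pressing down at about 10 N. I'll ease upward slightly and continue in small steps, watching the force.

```bash
python3 -m jog '[[0.57,[0,0,-0.06],0],[0.57,[0,0,0],0],[0.57,[0,0,0],0]]' | grep -E 'pos|force|gap'; python3 -m jog '[[0.57,[0,0.1,0],0],[0.57,[0,0.1,0],0],[0.57,[0,0.1,0],0],[0.57,[0,0.1,0],0],[0.57,[0,0,0],0]]'| grep -E 'pos|force|gap'
```

```text
position: [474.9, 58.8, 57.5]
contact_force: [0.0, 0.1, -4.0]
finger_gap: 48.4
finger_force: 6.4
position: [487.0, 61.0, 57.7]
contact_force: [-0.5, 0.1, -2.7]
finger_gap: 48.8
finger_force: 6.4
```

```bash
for i in 1 ; do python3 -m jog '[[0.57,[0,0.1,0.015],0],[0.57,[0,0.1,0],0],[0.57,[0,0.1,0],0],[0.57,[0,0,0],0]]'| grep -E 'pos|force|gap';done; python3 -m jog '[[0.57,[0,0.08,0],0],[0.57,[0,0.08,0],0],[0.57,[0,0.08,0],0],[0.57,[0,0,0],0]]'| grep -E 'pos|force|gap'
```

```text
position: [495.4, 62.3, 57.2]
contact_force: [-0.4, -0.3, -2.6]
finger_gap: 48.9
finger_force: 6.4
position: [502.8, 63.7, 57.2]
contact_force: [-0.2, 0.4, -3.3]
finger_gap: 48.7
finger_force: 6.6
```

```bash
python3 -m jog '[[0.57,[0,0.06,0],0],[0.57,[0,0.06,0],0],[0.57,[0,0,0],0]]'| grep -E 'pos|force|gap'; python3 -m jog '[[0.57,[0,0.05,0],0],[0.57,[0,0.05,0],0],[0.57,[0,0,0],0]]'| grep -E 'pos|force|gap'
```

```text
position: [506.2, 64.2, 57.3]
contact_force: [-1.0, -0.7, -3.5]
finger_gap: 48.8
finger_force: 7.0
position: [509.2, 64.7, 57.3]
contact_force: [-0.6, -0.6, -3.8]
finger_gap: 48.6
finger_force: 6.9
```

```bash
python3 - <<'E'
from h import *
T=grab('top','top8'); S=grab('side','side8')
cv2.imwrite('pics/c8.png',np.hstack([cv2.resize(S['frame'][230:310,180:280],(500,400),interpolation=cv2.INTER_CUBIC),cv2.resize(T['frame'][150:250,240:315],(300,400),interpolation=cv2.INTER_CUBIC)]))
E
```

```text
(no output)
```

View pics/c8.png

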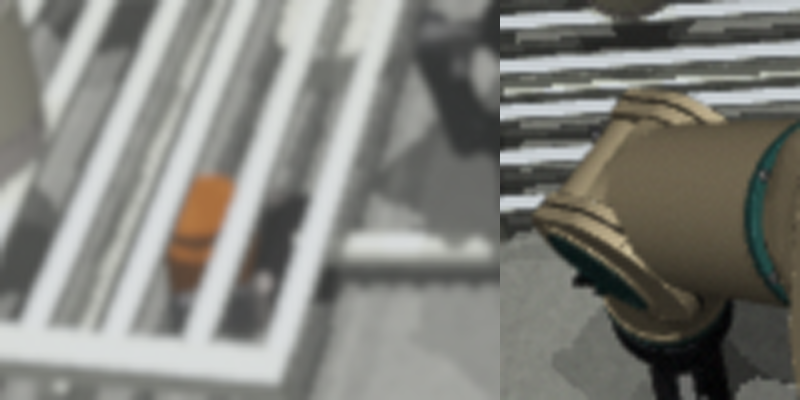

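The jar, at about (205,225) in the left crop, sits between the jaws and is moving inward. I'll continue until the brace is felt.

```bash
for i in 1; do python3 -m jog '[[0.57,[0,0.05,0],0],[0.57,[0,0.05,0],0],[0.57,[0,0,0],0]]'| grep -E 'pos|force|gap'; done
```

```text
position: [512.0, 65.2, 57.3]
contact_force: [-0.7, -0.2, -2.1]
finger_gap: 48.8
finger_force: 7.0
```

```bash
python3 -m jog '[[0.57,[0,0.05,0],0],[0.57,[0,0.05,0],0],[0.57,[0,0,0],0]]'| grep -E 'pos|force|gap'
```

```text
position: [515.2, 65.7, 57.3]
contact_force: [-1.5, -0.1, -3.4]
finger_gap: 48.3
finger_force: 7.0
```

```bash
python3 -m jog '[[0.57,[0,0.05,0],0],[0.57,[0,0.05,0],0],[0.57,[0,0,0],0]]'| grep -E 'pos|force|gap'
```

```text
position: [518.1, 66.2, 57.3]
contact_force: [-0.4, -0.4, -3.1]
finger_gap: 49.0
finger_force: 7.0
```

```bash
python3 -m jog '[[0.57,[0,0.05,0],0],[0.57,[0,0.03,0],0],[0.57,[0,0,0],0]]'| grep -E 'pos|force|gap'
```

```text
position: [519.9, 66.5, 57.2]
contact_force: [-1.8, -1.4, -1.3]
finger_gap: 48.7
finger_force: 7.5
```

```bash
python3 -m jog '[[0.57,[0,0.05,0],0],[0.57,[0,0,0],0],[0.57,[0,0,0],0]]'| grep -E 'pos|force|gap'
```

```text
position: [520.1, 66.4, 57.1]
contact_force: [-4.4, -0.3, -0.3]
finger_gap: 48.8
finger_force: 8.7
```

```bash
python3 -m jog '[[0.57,[0,0.04,0],0],[0.57,[0,0,0],0],[0.57,[0,0,0],0]]'| grep -E 'pos|force|gap'
```

```text
position: [520.3, 66.4, 56.9]
contact_force: [-7.1, -0.4, 1.2]
finger_gap: 48.8
finger_force: 9.4
```

Brace felt at x≈520. I'll press a little more.

```bash
python3 -m jog '[[0.57,[0,0.05,-0.01],0],[0.57,[0,0,0],0],[0.57,[0,0,0],0],[0.57,[0,0,0],0]]'| grep -E 'pos|force|gap'
```

```text
position: [520.4, 66.4, 57.1]
contact_force: [-9.9, -1.1, 3.5]
finger_gap: 49.1
finger_force: 10.6
```

```bash
python3 -m jog '[[0.57,[0,0.025,0],0],[0.57,[0,0,0],0],[0.57,[0,0,0],0],[0.57,[0,0,0],0],[0.57,[0,0,0],0]]'| grep -E 'pos|force|gap'; python3 -m jog '[[0.56,[0,-0.04,0],0],[0.55,[0,-0.03,0],0],[0.54,[0,-0.02,0],0],[0.53,[0,-0.015,0],0],[0.53,[0,0,0],0],[0.53,[0,0,0],0]]' 20| grep -E 'pos|force|gap'
```

```text
position: [520.5, 66.3, 57.2]
contact_force: [-12.9, -2.4, 5.9]
finger_gap: 49.0
finger_force: 11.2
position: [518.7, 66.1, 57.3]
contact_force: [-9.4, 0.2, 3.9]
finger_gap: 45.6
finger_force: 13.6
```

```bash
python3 -m jog '[[0.52,[0,-0.03,0],0],[0.51,[0,-0.03,0],0],[0.5,[0,-0.03,0],0],[0.49,[0,-0.02,0],0],[0.49,[0,0,0],0]]' 20| grep -E 'pos|force|gap'
```

```text
position: [516.9, 65.8, 57.5]
contact_force: [-7.5, -0.7, 1.6]
finger_gap: 42.2
finger_force: 14.2
```

```bash
python3 -m jog '[[0.48,[0,-0.025,0],0],[0.47,[0,-0.015,0],0],[0.46,[0,-0.015,0],0],[0.46,[0,0,0],0],[0.46,[0,0,0],0]]' 20| grep -E 'pos|force|gap'
```

```text
position: [515.6, 65.6, 57.7]
contact_force: [-6.2, 0.4, 3.0]
finger_gap: 39.5
finger_force: 14.9
```

```bash
python3 -m jog '[[0.45,[0,-0.025,0],0],[0.44,[0,-0.02,0],0],[0.43,[0,-0.02,0],0],[0.43,[0,0,0],0],[0.43,[0,0,0],0]]' 20| grep -E 'pos|force|gap'
```

```text
position: [514.7, 65.4, 57.7]
contact_force: [-4.2, -1.6, 4.2]
finger_gap: 37.8
finger_force: 20.8
```

```bash
python3 -m jog '[[0.42,[0,-0.015,0],0],[0.41,[0,-0.01,0],0],[0.4,[0,0,0],0],[0.4,[0,0,0],0],[0.4,[0,0,0],0]]' 20| grep -E 'pos|force|gap'
```

```text
position: [514.7, 65.4, 57.8]
contact_force: [-1.9, -3.0, 5.1]
finger_gap: 38.0
finger_force: 19.6
```

Held at 20 N. Drawing it out gently.

```bash
python3 -m jog '[[0.4,[0,0,-0.04],0],[0.4,[0,-0.1,0],0],[0.4,[0,-0.15,0],0],[0.4,[0,-0.15,0],0],[0.4,[0,-0.15,0],0],[0.4,[0,-0.15,0],0],[0.4,[0,0,0],0]]'| grep -E 'pos|force|gap'
```

```text
position: [492.5, 61.7, 58.7]
contact_force: [0.6, -0.3, -5.1]
finger_gap: 36.9
finger_force: 20.8
```

```bash
python3 - <<'E'
from h import *
S=grab('side','side9'); h=cv2.cvtColor(S['frame'],cv2.COLOR_BGR2HSV); m=cv2.inRange(h,(3,120,60),(18,255,255)); m[:,:195]=0;m[:,280:]=0;m[310:]=0;m[:245]=0
v,u=np.nonzero(m); C=cloud(S)[v,u]; print(len(u),u.min(),u.max(),v.min(),v.max(),np.median(C,0)); 
P=np.array([plane(S,a,b,48)[:2] for a,b in zip(u,v)],np.float32); print(P.min(0),P.max(0))
E
```

```text
99 218 235 265 280 [664.40967645  92.80631308  47.73231825]
[634.1224   73.65402] [674.1656  117.51497]
```

```bash
python3 -m jog '[[0.4,[0,-0.1,0.03],0],[0.4,[0,-0.2,0],0],[0.4,[0,-0.25,0],0],[0.4,[0,-0.25,0],0],[0.4,[0,-0.25,0],0],[0.4,[0,-0.25,0],0],[0.4,[0,-0.25,0],0],[0.4,[0,-0.25,0],0],[0.4,[0,-0.25,0],0],[0.4,[0,-0.2,0],0],[0.4,[0,-0.1,0],0],[0.4,[0,0,0],0]]'| grep -E 'pos|force|gap'; python3 to.py 406 47 57 0.167
```

```text
position: [423.3, 50.0, 57.9]
contact_force: [-1.8, 0.9, 0.4]
finger_gap: 36.5
finger_force: 22.7
t 24.4 pos [423.3  50.   57.9] yaw 0.169 tilt [-0.    -0.001 -1.   ] gap 36.5 ff 22.69 F [-1.8  0.9  0.4]
now-axes units [-0.   -0.59  0.03] turn units 0.02 | after turn x,y -0.0 -0.59
```

```bash
python3 -m jog '[[0.4,[0,-0.1,0],0],[0.4,[0,-0.2,0],0],[0.4,[0,-0.2,0],0],[0.4,[0,-0.12,0],0],[0.4,[0,0,0],0],[0.4,[0,0,0],0]]'| grep -E 'pos|force|gap'; python3 - <<'E'
from h import *
S=grab('side','side10'); h=cv2.cvtColor(S['frame'],cv2.COLOR_BGR2HSV); m=cv2.inRange(h,(3,120,60),(18,255,255)); m[:,:195]=0;m[:,300:]=0;m[320:]=0;m[:230]=0
v,u=np.nonzero(m); C=cloud(S)[v,u]; t=C[C[:,2]>44]; print(len(u),C[:,2].max(),C[:,2].min(),t.mean(0),t.min(0),t.max(0))
cv2.imwrite('pics/c9.png',cv2.resize(S['frame'][170:330,150:390],(780,520),interpolation=cv2.INTER_CUBIC))
E
```

```text
position: [404.6, 46.8, 57.9]
contact_force: [-2.3, -0.8, 1.7]
finger_gap: 37.1
finger_force: 23.2
234 716.715131524976 30.73017321233491 [567.41430718  84.41932079  56.34004567] [373.91323436  58.72479882  44.15353777] [585.48024605 706.38861176 716.71513152]
```

View pics/c9.png

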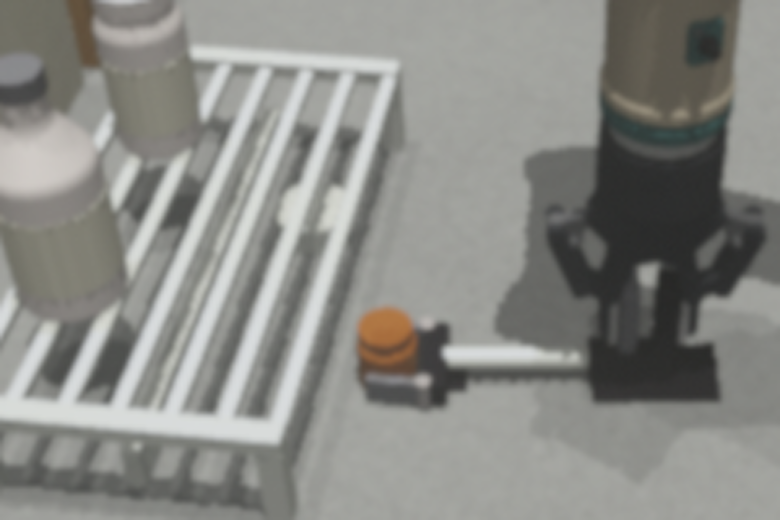

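The jar stands in the open at about (388,340) in the crop, held by the jaws, with its centre some 39 mm before the front edge. Releasing gradually.

```bash
python3 -m jog '[[0.44,[0,0,0],0],[0.46,[0,0,0],0],[0.48,[0,0,0],0],[0.5,[0,0,0],0],[0.52,[0,0,0],0],[0.54,[0,0,0],0],[0.56,[0,0,0],0],[0.58,[0,0,0],0],[0.6,[0,0,0],0],[0.63,[0,0,0],0],[0.7,[0,0,0],0],[0.8,[0,0,0],0]]'| grep -E 'pos|force|gap'; python3 -m jog '[[0.85,[0,0,0],0],[0.85,[0,0,0],0],[0.85,[0,0,-0.2],0],[0.85,[0,0,-0.4],0],[0.85,[0,0,-0.6],0],[0.85,[0,0,-0.8],0],[0.85,[0,0,-0.8],0],[0.85,[0,0,-0.8],0],[0.85,[0,0,-0.4],0],[0.85,[0,0,0],0],[0.85,[0,0,0],0]]'| grep -E 'pos|force|gap'; python3 - <<'E'
from reach import *
S=grab('side','side11'); meas(S,55); h=cv2.cvtColor(S['frame'],cv2.COLOR_BGR2HSV); m=cv2.inRange(h,(3,120,60),(18,255,255)); m[:,:195]=0;m[:,300:]=0;m[320:]=0;m[:230]=0
v,u=np.nonzero(m); C=cloud(S)[v,u]; t=C[(C[:,2]>44)&(C[:,2]<60)]; print(len(u),t.mean(0),t.min(0),t.max(0),bot.state()['t'])
cv2.imwrite('pics/c10.png',cv2.resize(S['frame'][170:330,150:390],(780,520),interpolation=cv2.INTER_CUBIC))
E
```

```text
position: [405.9, 47.0, 57.9]
contact_force: [-0.6, -0.2, -0.7]
finger_gap: 68.4
finger_force: 0.0
position: [405.5, 46.7, 177.9]
contact_force: [0.5, 0.4, 0.4]
finger_gap: 72.6
finger_force: 0.0
shaft [288 276  41   6 201] [9.86000e-01 1.68000e-01 4.87461e+02 6.02780e+01] yaw 0.168 cloud [487.4  61.4  23.9] y at x=405 46.261723
231 [569.98362873  76.59216016  48.27242193] [553.49702312  56.62620643  44.03831623] [586.65671371  92.84741354  51.37900815] 27.4
```

View pics/c10.png

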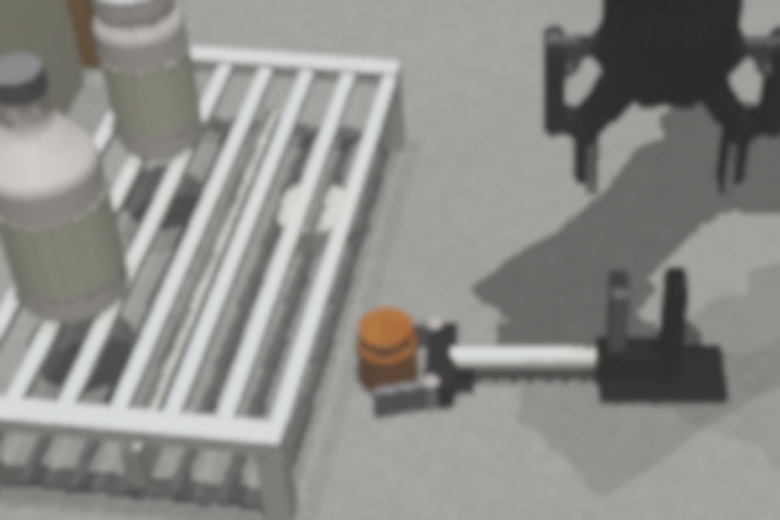

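The jar stands upright at (387,345) and the reacher is flat on its foot with its jaws open. The gripper is clear of both, so I'm handing in.

```bash
python3 -c "
from plant import bot
print(bot.hand_in())"
```

```text
the job is handed in; nothing more can be done
None
```

I handed the job in at about 27 s: the jar stands upright about 37 mm in front of the stand, clear of the open jaws, and the reacher rests flat on its foot; the judge returned no verdict.

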